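Load a power module into the bench tester and set its range dial by clicks

TASK

Put the long finned power module gently into the tester's cradle, brass terminals towards the black contact block, and slide the contact block against it so that it pushes the module up to the end stop. Then turn the dial back (anticlockwise) to its stop, count four clicks clockwise from there and let go of it, and finally press the big round start button right down and let it come back up. Leave the plain short module, the meter and the wrench where they are.

Things in the scene. Friction and masses are not known exactly. Their poses are not given: they have to be found in the camera images.
- module_center (a point): Centre (half-way up, 22.5 mm above its underside) of the long finned aluminium power module, a loose block 50 mm (its x) by 110 mm (its y) by 45 mm (its z), about 0.4 kg, cooling fins along the top (solid to the touch, treat as a plain block). Starts flat on the mat. Its two brass terminals are on the end face at its own -y.
- module_term (a point): Middle of the module's terminal end face (55 mm from its centre towards the module's -y), 22.5 mm above its underside. Same axes as the module.
- plain_center (a point): Bystander: centre of a short plain module with a flat dark lid and no fins, 50 x 75 x 45 mm, loose. It may swap places with the finned module. To be left alone.
- meter: Bystander: hand-held grey meter, 150 x 80 x 32 mm, loose, lying flat left of the tester; origin at the centre of its underside.
- wrench: Bystander: loose steel wrench 180 mm long lying flat on the mat right of the modules; origin near its middle, long axis its x.
- station: The tester: fixed grey box 220 mm (its x) by 300 mm (its y), deck 40 mm above the mat; origin at the centre of its underside; -x is its front (to the robot), turned up to 0.25 rad. On the deck: cradle (+y end) and contact block (-y end) along y in the rear half (x +55 mm), dial at front left (x -55, y +55 mm), start button at front right (x -55, y -85 mm).
- cradle_end (a point): Middle of the cradle end stop's inner face, at deck height (40 mm above the mat); axes as the tester. The cradle is a channel on the deck from here 160 mm towards -y, 66 mm wide between rails 10 mm high; end stop 25 mm high, the end towards the contact block open. The module lies in it along y, terminals to -y; fully home its centre is 55 mm from here towards -y.
- carriage (a joint): Travel of the contact block along the tester's +y (m): 0 = fully back, 0.075 = limit; starts between 0 and 0.015. It stays where it is left (sliding friction about 2 N) and reads about 0.065 when it has pushed the module home against the end stop.
- contact_face (a point): Middle of the black contact block's front face (looks to the tester's +y, two brass pins), 16 mm above the deck, axes as the tester. Block 60 mm wide (x), 50 long (y), top 31 above the deck, with an upright tab at its rear: 50 wide (x), 14 thick (y), centred 43 behind this face, top 67 above the deck. Rears of tab and block level, 50 behind this face. Pinch the tab or push from behind (55 mm of deck there).
- dial (a joint): Dial angle (rad), growing clockwise seen from above: 0 = anticlockwise stop, limit 3.67. It rests in a detent every 30 degrees (0.524 rad): the stop is rest position 0, the first click 0.524, the fourth 2.094. Starts at click 1, 2 or 3. About 0.15 N m takes it over a bump between rests; let go within 10 degrees of a rest it falls into it.
- dial_grip (a point): On the dial's vertical axis, 34 mm above the deck, at its grip bar. Black disc 70 mm across, top 12 mm above the deck; bar across it 64 mm long (point x), 16 thick (point y), top 46 mm above the deck. The bar end with the white line (point -x) is the pointer: at the stop it points to the tester's front (-x), at the wide white mark; each thin white mark is one click.
- start_button (a joint): How far the start button is pressed (m): 0 = up, 0.008 = right down, which takes about 6 N; it springs back.
- start_button_top (a point): Centre of the top of the round black mushroom start button, 60 mm across. It is pressed straight down.
Not all that is in view belongs to the job. Leave any green or purple look-alike of the part that bears module_center alone.

How it is judged:
By the outcome, as a careful person would: the job done as asked, in the order asked, and still so for the second after the job is handed in, with the robot touching nothing.
It also fails if it takes over 62 s, if anything falls off the work surface, if the arm or the gripper's body presses on something with over 40 N, if the wrist force passes 120 N, or if a joint passes its speed limit or range.

ROBOT

A 6-joint arm with a two-finger parallel gripper is mounted at the origin on the work surface. World frame = base frame: x ahead of the robot, y to its left, z up, the work surface at z = 0. Lengths are in m, angles in rad, forces in N, time in s.
With the tool pointing down it reaches from about 0.225 to 0.875 m from the base axis. Payload 3.4 kg.
Tool frame: the origin (TCP) lies at the very end of the fingers, on their centre line; the grasp point (between the pads) lies 19 mm behind it; z points along the fingers, x is the direction in which the jaws open and shut, and the axes are right-handed (so a half turn about z gives the same grasp; the last joint's range is limited). The gripper opens to 85 mm and grips with 20 to 120 N. Pads are 22 mm wide; open, the fingers measure 114 mm over their backs; the gripper's body (76 mm by 85 mm) begins 54 mm behind the grasp point. The pads swing forward as they close: fully open they stand 13 mm farther back than shut.
Start: joints at [-1.464, 0.276, 1.505, -0, 1.361, -0.121], TCP at [0.13, -0.56, 0.231] pointing down, gripper open.
Joint ranges: [-2.89, 2.89], [-0.75, 2.08], [0.22, 2.7], [-1.18, 4.32], [0.11, 2.71], [-2.7, 2.7]. Speed limits (rad/s): [2.57, 2.57, 3.14, 3.14, 3.14, 3.14].

INTERFACE

Orientations are given as a unit quaternion [w, x, y, z].
In Python, from rig import manip gives the robot as it stands.
- The arm moves only by the tool send_rows, never from a script. Its argument "increments" is a list of rows, each a list of 5 numbers: the opening, from 0 (shut) to 1 (fully open), then the shift along the tool's x, y, z in m, then the turn about the tool's z in rad. A call has 1 to 8 rows; each row shifts and turns the commanded pose from where the row before left it, along the tool's axes as they then stand; what a row does not reach is not made up. A row lasts 1/8 s, in which the tool goes at most 62.5 mm and 10.7 degrees, less where a joint would pass 70% of its speed; a pose out of reach is approached as far as the arm can. A call is refused whole if a number of a shift passes 0.0625 or a number of a turn 0.188, either way. A call with a gripper value outside its range is refused whole. The fingers move at their own pace and stop on an object; "squeeze" is the grip in N (left out, the last holds). Time passes only in rows, so rows that do not move let the fingers close. It gives the time, the measured TCP pose, the force and the opening at its end, in the units of the state.
- manip.get_state(): the state, without advancing time (a new reading comes with each control period).
- manip.get_image(name): name is "scene" or "top"; returns the picture (400x640x3 uint8, red, green, blue); there is no depth.
- manip.calibration(name): a dict with "fx", "fy", "cx", "cy" (pixels), "distortion" ([k1, k2, p1, p2, k3] as OpenCV has them; the pictures are not rectified), "camera_from_world" (4x4, takes a point from world to camera coordinates). Camera axes: x right, y up, looking along -z (the intrinsics and any distortion apply to the point x, -y, -z); pixel columns grow to the right and rows downward; lengths in m; the calibration is good to about 2 mm. A picture is of the moment at which its call begins. calibration takes no time and is no camera call.
- manip.sign_off(): hands the job in, once; it reports no verdict.
The state is a dict: "clock": time; "qpos": joint angles; "qd": joint speeds; "effort": joint torques, N m; "position": TCP position; "ee_rot": TCP orientation; "contact_force": force on the tool from outside, world axes, zero at the start; "moment": the same for the moment, N m; "width": finger opening in m.
Only numpy, scipy, OpenCV 4.12 (cv2) and the standard library are available. Lean on these libraries where they do the work, as an engineer would, in place of code of your own. Each camera call takes 0.05 s, during which the arm holds its last target.

## Working session

There is one attempt and no reset: what is moved stays moved. The work goes in short steps, Python scripts to look and compute and a tool call to move; the robot and the scene stay as the last step left them, time stands still between calls to the robot, and variables do not carry over. Pictures are saved under pics/ and viewed, and the job is handed in when it is done.

Besides the shell and the picture viewer there is one more tool, called after "Request:" as a command line: name --pt "numbers of a row" for each row, then --argument value for the rest. send_rows: Moves the arm, as the interface text tells. Its arguments: {"type":"object","properties":{"increments":{"type":"array","items":{"type":"array","items":{"type":"number"}}},"squeeze":{"type":"number"}},"required":["increments"]}

```bash
mkdir -p pics; ls
python3 - <<'E'
from rig import manip
import cv2
print(manip.get_state())
for n in ("scene","top"):
    im=manip.get_image(n); cv2.imwrite(f"pics/{n}0.png",im[:,:,::-1]); print(manip.calibration(n))
E
```

```text
pics
{'clock': 0.0, 'qpos': array([-1.46396172e+00,  2.76612171e-01,  1.50615485e+00, -2.19641844e-05,
        1.36068291e+00, -1.21035898e-01]), 'qd': array([ 8.08072317e-04,  1.13588698e-03, -1.68111396e-03, -3.00776198e-03,
       -3.09037992e-04, -6.38624515e-05]), 'effort': array([ 7.23277371e-04, -4.16776335e+01, -2.45805162e+01,  8.68836241e-05,
        1.12345006e-02,  2.59879201e-06]), 'position': array([ 0.12980428, -0.55960994,  0.23042126]), 'ee_rot': array([-6.53751677e-04,  7.82913474e-01, -6.22129914e-01, -6.59612608e-04]), 'contact_force': array([-0.7662196 , -0.12866914,  0.73120238]), 'moment': array([ 0.04632281,  0.00465675, -0.01554398]), 'width': 0.08584772345816494}
{'fx': 474.3549190895972, 'fy': 474.3549190895972, 'cx': 314.7683683196724, 'cy': 200.67785735832246, 'distortion': array([0.03876788, 0.        , 0.        , 0.        , 0.        ]), 'camera_from_world': array([[ 0.77392625,  0.63309161,  0.01527035, -0.48738532],
       [-0.40306079,  0.47383873,  0.78295521,  0.17988961],
       [ 0.48844668, -0.61210446,  0.62189064, -1.73119215],
       [ 0.        ,  0.        ,  0.        ,  1.        ]])}
{'fx': 387.8379789111552, 'fy': 387.8379789111552, 'cx': 317.14122101257567, 'cy': 201.584205146215, 'distortion': array([-0.07531736,  0.        ,  0.        ,  0.        ,  0.        ]), 'camera_from_world': array([[-0.06366353, -0.99796848,  0.00242338,  0.04986813],
       [ 0.97715805, -0.06184226,  0.2033167 , -0.61945502],
       [-0.20275379,  0.01531188,  0.97911003, -1.19495578],
       [ 0.        ,  0.        ,  0.        ,  1.        ]])}
```

View pics/scene0.png

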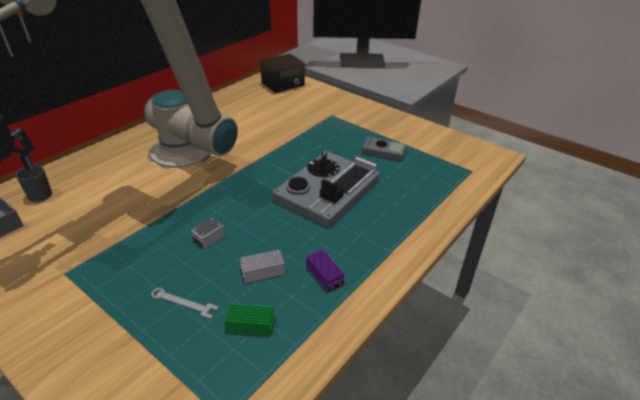

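View pics/top0.png

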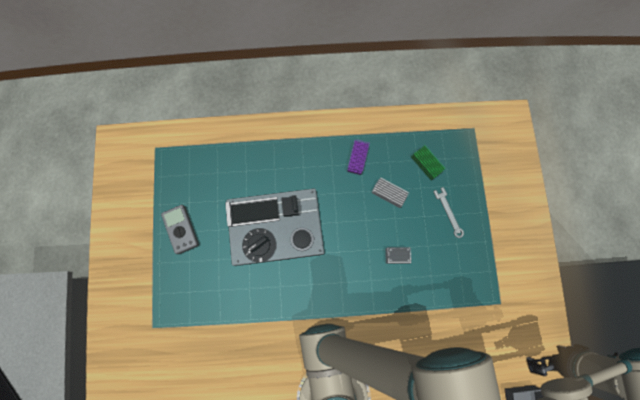

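The scene picture shows four module-like blocks:
- grey finned: scene (262,266), top (390,192)
- plain short with dark lid: scene (208,233), top (398,255)
- green: scene (250,320)
- purple: scene (325,270)

The grey finned one fits the description (long, aluminium, fins). I'll confirm it in an enlarged crop.

Run:
```python
import cv2, numpy as np
s=cv2.imread("pics/scene0.png"); t=cv2.imread("pics/top0.png")
a=cv2.resize(s[235:295,225:305],(640,480),interpolation=cv2.INTER_CUBIC)
cv2.imwrite("pics/cs.png",a)
b=cv2.resize(t[160:270,360:480],None,fx=5,fy=5,interpolation=cv2.INTER_CUBIC); cv2.imwrite("pics/ct.png",b)
c=cv2.resize(t[180:275,220:335],None,fx=6,fy=6,interpolation=cv2.INTER_CUBIC); cv2.imwrite("pics/cst.png",c)
c=cv2.resize(s[145:225,265:390],None,fx=6,fy=6,interpolation=cv2.INTER_CUBIC); cv2.imwrite("pics/css.png",c)
```

```text
(no output)
```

View pics/cs.png

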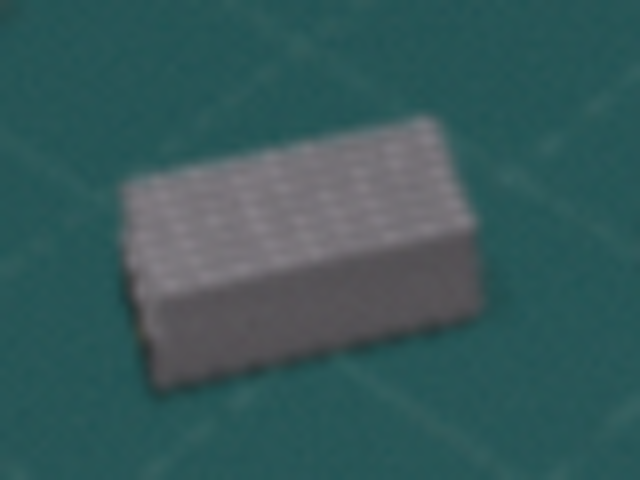

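View pics/ct.png

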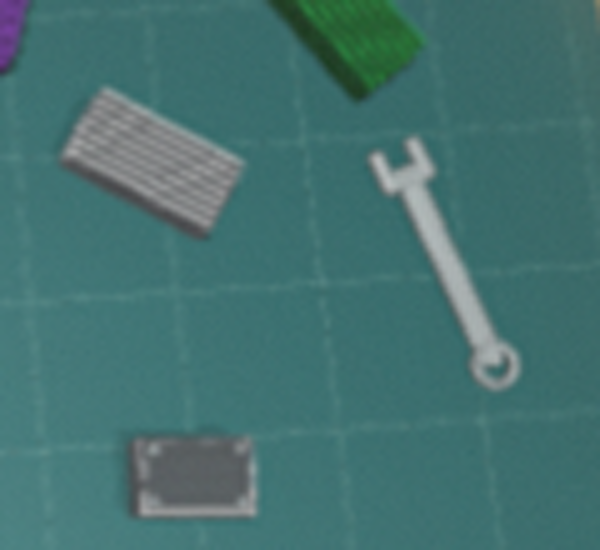

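View pics/cst.png

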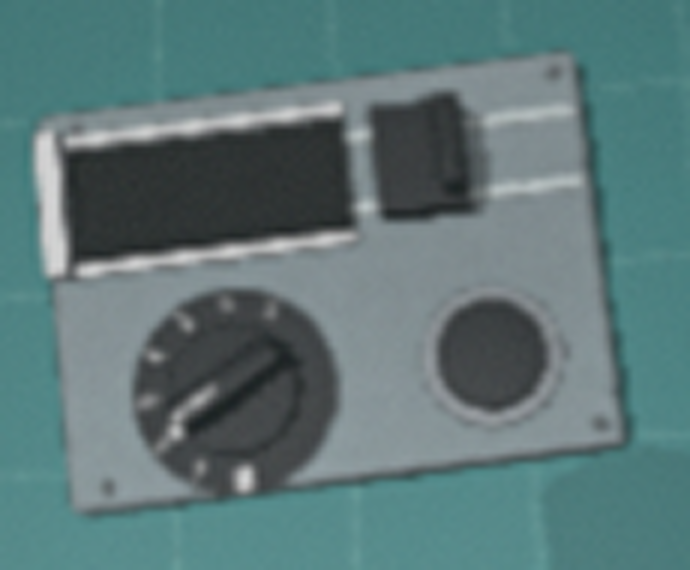

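View pics/css.png

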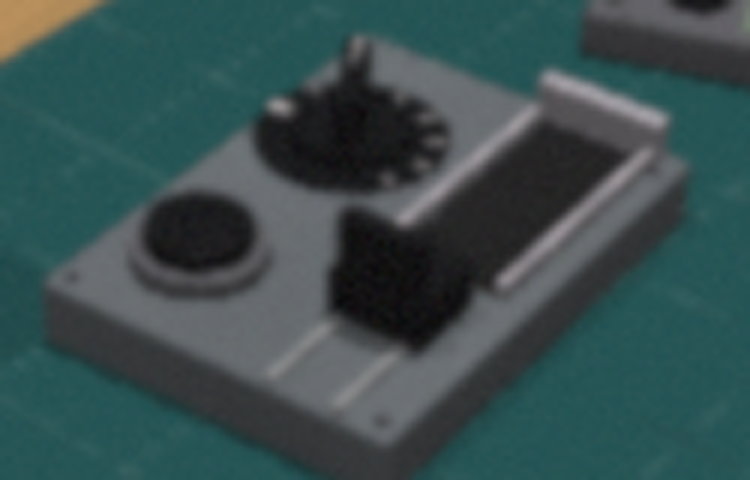

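Run:
```python
import cv2, numpy as np
s=cv2.imread("pics/scene0.png"); t=cv2.imread("pics/top0.png")
def boost(im):
    f=im.astype(float); g=f.mean(2,keepdims=True); return np.clip((g+(f-g)*3)*1.5,0,255).astype(np.uint8)
a=cv2.resize(boost(s[240:290,232:292]),(600,500),interpolation=cv2.INTER_NEAREST)
b=cv2.resize(boost(t[170:215,365:415]),None,fx=12,fy=12,interpolation=cv2.INTER_NEAREST)
cv2.imwrite("pics/ba.png",a);cv2.imwrite("pics/bb.png",b)
# camera positions
from rig import manip
for n in("scene","top"):
    M=manip.calibration(n)["camera_from_world"]; print(-M[:3,:3].T@M[:3,3])
for im,(r0,r1,c0,c1) in ((s,(240,290,232,292)),(t,(170,215,365,415))):
    f=im[r0:r1,c0:c1].astype(int); m=f[:,:,2]-f[:,:,0]
    for r,c in np.argwhere(m>8): print(r+r0,c+c0,f[r,c])
```

```text
[ 1.2953018  -0.83634955  0.94320923]
[0.36619843 0.02975535 1.29581789]
```

View pics/ba.png

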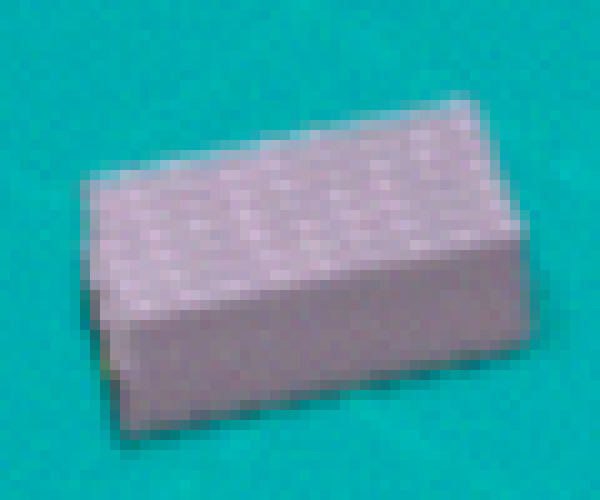

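View pics/bb.png

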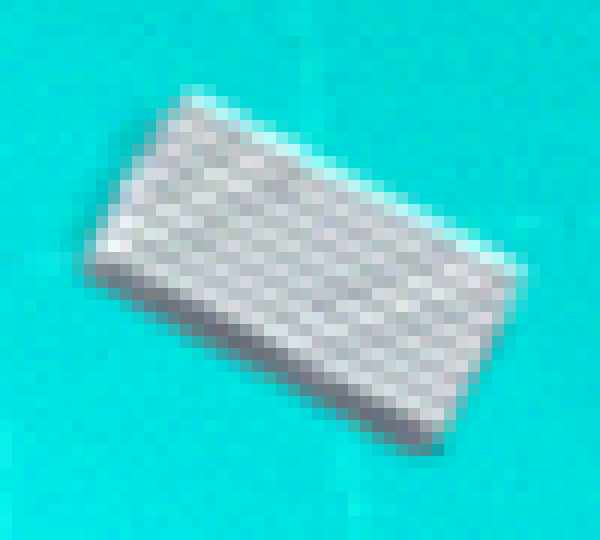

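```bash
cat > h.py <<'E'
import cv2, numpy as np
from rig import manip
C={n:manip.calibration(n) for n in("scene","top")}
def KD(n):
    c=C[n]; return np.array([[c["fx"],0,c["cx"]],[0,c["fy"],c["cy"]],[0,0,1]]),np.array(c["distortion"])
def ray(n,uv):
    K,D=KD(n); M=C[n]["camera_from_world"]
    p=cv2.undistortPoints(np.array(uv,float).reshape(-1,1,2),K,D).reshape(-1,2)
    d=np.c_[p[:,0],-p[:,1],-np.ones(len(p))]@M[:3,:3]
    o=-M[:3,:3].T@M[:3,3]; return o,d
def onz(n,uv,z):
    o,d=ray(n,uv); return o+d*((z-o[2])/d[:,2])[:,None]
def proj(n,P):
    K,D=KD(n); M=C[n]["camera_from_world"]; P=np.atleast_2d(P)
    c=P@M[:3,:3].T+M[:3,3]; c=c*[1,-1,-1]
    return cv2.projectPoints(c,np.zeros(3),np.zeros(3),K,D)[0].reshape(-1,2)
E
python3 - <<'E'
from h import *
s=cv2.imread("pics/scene0.png"); t=cv2.imread("pics/top0.png")
f=s[255:288,236:248].astype(int); y=f[:,:,1]+f[:,:,2]-2*f[:,:,0]
m=f[:,:,2]*1.0-f[:,:,0]
print(m.astype(int))
# module mask in top
def box(n,im,x0,x1,y0,y1,thr):
    hsv=cv2.cvtColor(im,cv2.COLOR_BGR2HSV)
    m=np.zeros(im.shape[:2],np.uint8); m[y0:y1,x0:x1]=((hsv[y0:y1,x0:x1,1]<60)&(hsv[y0:y1,x0:x1,2]>thr)).astype(np.uint8)
    c=max(cv2.findContours(m,0,cv2.CHAIN_APPROX_NONE)[0],key=cv2.contourArea)
    return m,c
m,c=box("top",t,365,415,170,215,120)
r=cv2.minAreaRect(c); b=cv2.boxPoints(r); print(r,b)
P=onz("top",b,.045); print(P, np.linalg.norm(np.diff(P,axis=0),axis=1))
m,c=box("scene",s,232,292,240,290,125)
r=cv2.minAreaRect(c); print(cv2.contourArea(c)); a=cv2.approxPolyDP(c,4,True).reshape(-1,2);print(a); print(onz("scene",a.astype(float),.045))
E
```

```text
[[-47 -48 -46 -47 -47 -45 -43 -43 -44 -44 -38 -34]
 [-47 -46 -47 -46 -44 -39 -35 -33 -28 -26 -24 -21]
 [-47 -46 -49 -41 -31 -27 -23 -19 -10  -8 -10  -8]
 [-46 -45 -43 -34 -16 -10 -10  -8  -5  -3  -2  -2]
 [-44 -43 -43 -33 -15  -5  -2  -2  -2  -1  -1  -2]
 [-46 -45 -43 -37 -19  -5  -2   0  -1  -1   0  -2]
 [-46 -45 -45 -38 -19  -6  -1   0  -2  -1  -2  -2]
 [-45 -48 -48 -40 -19  -5  -2  -2  -1  -1  -1  -1]
 [-49 -46 -47 -38 -20  -6  -2   0  -2  -2  -1  -1]
 [-48 -47 -45 -34 -17  -4   0  -2  -1  -1  -2   0]
 [-47 -47 -48 -36 -13  -3  -1  -1  -2  -2  -1   0]
 [-48 -46 -46 -39 -13  -1  -1  -1  -2  -1  -3  -2]
 [-48 -47 -48 -41 -13  -3  -2  -1  -2  -1  -1  -2]
 [-48 -46 -48 -42 -16  -4  -1  -1  -3  -1  -1  -2]
 [-48 -48 -48 -43 -22  -2   0  -2  -1   0  -2  -1]
 [-49 -48 -47 -46 -24  -3  -1   0  -1  -2  -1  -1]
 [-48 -48 -47 -46 -28  -4  -1  -1  -2   0  -1  -1]
 [-47 -48 -48 -44 -36 -10  -1   0   0  -2   1   0]
 [-48 -46 -47 -48 -40 -19  -1  -1  -1  -1  -3   0]
 [-45 -47 -47 -48 -45 -25  -2  -1   0  -1  -2  -1]
 [-48 -46 -47 -46 -44 -27  -1   1   0  -1  -2  -1]
 [-47 -48 -46 -45 -45 -32  -2
[... 415 characters left out ...]
4 -28 -37 -37]
 [-47 -49 -48 -46 -49 -48 -46 -47 -42 -43 -43 -45]
 [-47 -47 -48 -47 -48 -46 -45 -45 -47 -47 -47 -46]
 [-47 -48 -47 -48 -46 -44 -47 -47 -48 -48 -47 -46]]
((390.5000305175781, 191.0), (33.093807220458984, 15.652474403381348), 26.56505012512207) [[372.20004 190.6    ]
 [379.20004 176.6    ]
 [408.80002 191.4    ]
 [401.80002 205.4    ]]
[[ 0.6508406  -0.1746      0.045     ]
 [ 0.69734274 -0.20257501  0.045     ]
 [ 0.64049779 -0.29646998  0.045     ]
 [ 0.59472862 -0.26788062  0.045     ]] [0.05426831 0.10976163 0.05396451]
16.5
[[242 260]
 [244 268]
 [249 267]]
[[ 0.60278038 -0.26910193  0.045     ]
 [ 0.62741065 -0.28568403  0.045     ]
 [ 0.63470556 -0.27498193  0.045     ]]
```

Run:
```python
from h import *
s=cv2.imread("pics/scene0.png").astype(int); t=cv2.imread("pics/top0.png").astype(int)
f=s[255:288,236:248]; print((f[:,:,1]-f[:,:,0]))
print(s[272:280,239:245].tolist())
f=t[174:210,396:412]; print((f[:,:,1]-f[:,:,0]))
f=t[174:196,368:384]; print((f[:,:,1]-f[:,:,0]))
S=cv2.imread("pics/scene0.png")
def boost(im):
    f=im.astype(float); g=f.mean(2,keepdims=True); return np.clip((g+(f-g)*1.5)*1.5,0,255).astype(np.uint8)
cv2.imwrite("pics/p.png",cv2.resize(boost(S[245:340,220:350]),None,fx=6,fy=6,interpolation=cv2.INTER_CUBIC))
```

```text
[[ 0 -1 -1 -1 -1 -1  0 -1  0 -1 -1 -1]
 [ 0 -1 -1  0  0  0  0 -2 -3 -4 -2 -3]
 [-2  0 -2  0  0 -3 -3 -4 -3 -3 -6 -5]
 [ 0  0  1 -1 -2 -5 -5 -4 -5 -5 -5 -4]
 [ 1  0  1 -1 -4 -4 -5 -5 -6 -6 -4 -5]
 [ 0  0  0  0 -2 -4 -6 -5 -5 -5 -4 -6]
 [-1 -1  0 -1 -3 -4 -5 -5 -7 -6 -6 -6]
 [-1  0  0 -1  0 -3 -5 -5 -5 -5 -5 -5]
 [ 1  0  0  0 -2 -5 -5 -4 -7 -5 -6 -6]
 [-1  0  1  0 -4 -4 -6 -6 -5 -5 -5 -5]
 [ 1  0  0 -2 -3 -4 -5 -5 -6 -6 -4 -5]
 [-1  0 -1 -2 -3 -2 -5 -5 -6 -6 -5 -6]
 [ 0  0 -1  0 -2 -5 -5 -5 -5 -4 -5 -5]
 [ 0 -1 -2 -1 -2 -4 -5 -5 -6 -6 -5 -5]
 [-1 -1 -1  0  0 -1 -3 -5 -5 -5 -5 -4]
 [-1 -1 -1 -1  1 -2 -4 -4 -5 -6 -5 -4]
 [-2 -1 -1 -1  0 -2 -4 -4 -4 -4 -6 -4]
 [ 0  1 -2 -1 -3 -1 -4 -4 -3 -4 -4 -3]
 [-1  0  0 -1  0  0 -1 -3 -3 -3 -5 -4]
 [-1  0  0  0 -1  0  0 -3 -3 -3 -4 -4]
 [ 0  0  0  0 -2  1  2 -2 -3 -3 -4 -3]
 [ 0 -1 -2 -1  0  1  6 -1 -4 -4 -4 -4]
 [-1  0 -1  0  0  1  4  1 -5 -5 -4 -5]
 [ 0  0 -1  0 -3  1  1 -1 -2 -2 -3 -4]
 [ 1  0  0  0 -2  0  0  0 -5 -3 -4 -3]
 [ 0  0 -1  0  0  0  0 -1 -4 -2 -1 -5]
 [-1 -1  0 -1  0  0 -1 -2 -3 -3 -3 -4]
 [-1 -1  0 -2 -2 -1 -1 -2 -1 -3 -2 -1]
 [-1 -1 
[... 3146 characters left out ...]
 1  0  0  0 -1 -2 -1 -1 -1 -1  0  0]
 [ 0 -1 -1  0  0  0 -1  1 -1 -3 -1 -3 -1 -1 -1 -1]
 [ 1 -1  1  0  0  0  1 -1 -1 -1 -2 -1 -1  0 -1  0]
 [ 0  0  1  0  0 -1 -1 -1 -2 -1 -1 -1  0 -1  1  0]
 [ 0  0  0  0  0  0 -1 -3 -2 -1 -2  0  0 -1  0 -1]
 [ 1  1  2  1 -1  0 -3 -2 -1 -1  0  0 -2  0 -1 -1]
 [ 0  0  1  1 -1 -1 -1 -2  0  0  0 -1 -1 -1 -2  0]
 [ 0  1  0  1  0 -1 -1 -1  1  0  0  0 -1 -1 -1  0]
 [ 0  0  0  1 -1 -1  0  0 -1 -1 -1  1  0  0 -2 -2]
 [ 0  0  1  0 -1 -2 -1 -1  0 -1  0 -2 -1 -1  1 -1]
 [ 2  1  0  0 -1 -2 -3 -1  1 -1 -2  0 -2 -1 -2 -1]
 [ 1 -1  1 -1 -1  0 -2 -2 -3 -2 -1  0  0 -1 -1 -1]
 [ 1  1  0  1  1  0 -2 -2 -1 -1 -2 -1  0 -2 -2 -1]
 [-1  0 -1  0  0 -1  0  0 -2 -3 -2 -2 -3 -3 -2  0]]
```

View pics/p.png

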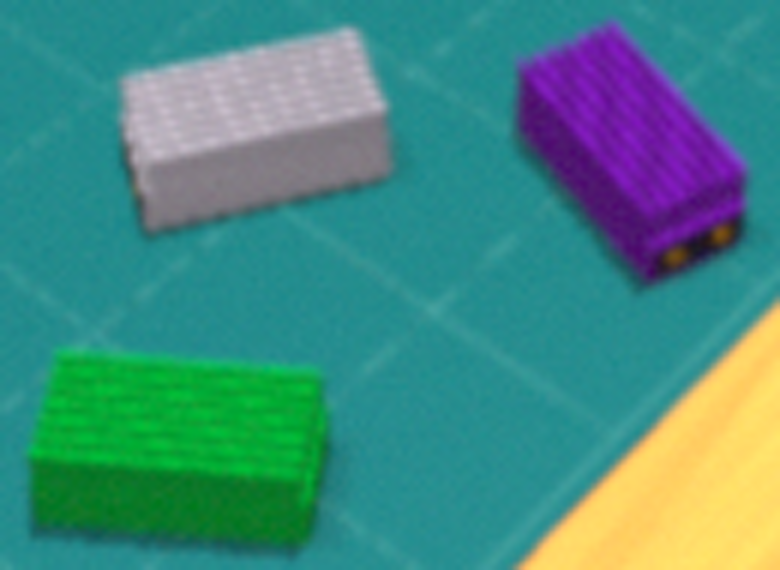

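The finned grey block is the module. Its end at the left in the scene view (242,276) has the dark plate and a brass tint, like the terminals on the purple one. That end points towards the robot and to -y. Next I'll measure everything.

```bash
cat > meas.py <<'E'
from h import *
def sat(im): return cv2.cvtColor(im,cv2.COLOR_BGR2HSV)
def fitline(pts):
    vx,vy,x,y=cv2.fitLine(np.array(pts,np.float32),cv2.DIST_HUBER,0,.01,.01).ravel(); return np.array([x,y]),np.array([vx,vy])
E
python3 - <<'E'
from meas import *
t=cv2.imread("pics/top0.png"); s=cv2.imread("pics/scene0.png")
# module : redness relative to mat: R-B signed goes from mat to ~0
def sil(im,x0,x1,y0,y1):
    f=cv2.resize(im[y0:y1,x0:x1],None,fx=8,fy=8,interpolation=cv2.INTER_CUBIC).astype(int)
    d=f[:,:,0]-f[:,:,2]; mat=np.median(d); m=(d<mat/2).astype(np.uint8)
    m=cv2.morphologyEx(m,cv2.MORPH_OPEN,np.ones((9,9),np.uint8))
    c=max(cv2.findContours(m,0,cv2.CHAIN_APPROX_NONE)[0],key=cv2.contourArea).reshape(-1,2)
    return (c+.5)/8-.5+[x0,y0]
cm=sil(t,365,415,170,215)
hull=cv2.approxPolyDP(cm.astype(np.float32),2.0,True).reshape(-1,2); print("mod top",hull)
print(onz("top",hull,.045))
cs=sil(s,230,295,240,290)
hs=cv2.approxPolyDP(cs.astype(np.float32),2.0,True).reshape(-1,2); print("mod scene",hs)
print(onz("scene",hs,.045)); print(onz("scene",hs,0))
cst=sil(t,210,340,175,280)
h=cv2.approxPolyDP(cst.astype(np.float32),2.5,True).reshape(-1,2); print("st",h,onz("top",h,.04))
css=sil(s,262,392,140,230)
h=cv2.approxPolyDP(css.astype(np.float32),2.5,True).reshape(-1,2); print("st sc",h,onz("scene",h,.04))
E
```

```text
mod top [[379.6875 177.6875]
 [371.8125 192.5625]
 [400.4375 207.0625]
 [407.6875 191.8125]]
[[ 0.69348919 -0.20384169  0.045     ]
 [ 0.64426016 -0.17269061  0.045     ]
 [ 0.5894553  -0.26275971  0.045     ]
 [ 0.63932749 -0.29258268  0.045     ]]
mod scene [[279.3125 250.0625]
 [239.9375 257.5625]
 [243.4375 282.6875]
 [284.0625 274.0625]
 [284.0625 262.0625]]
[[ 0.65230469 -0.17908228  0.045     ]
 [ 0.59218005 -0.26637679  0.045     ]
 [ 0.6623469  -0.32134522  0.045     ]
 [ 0.72029823 -0.23509523  0.045     ]
 [ 0.69197627 -0.20387291  0.045     ]]
[[ 6.20090736e-01 -1.46153395e-01  0.00000000e+00]
 [ 5.56953866e-01 -2.37821329e-01 -1.11022302e-16]
 [ 6.30636054e-01 -2.95543660e-01  0.00000000e+00]
 [ 6.91490734e-01 -2.04972581e-01  0.00000000e+00]
 [ 6.61749846e-01 -1.72186034e-01  0.00000000e+00]]
st [[314.8125 189.0625]
 [227.1875 199.1875]
 [225.1875 207.9375]
 [232.1875 264.3125]
 [322.9375 253.8125]] [[0.66923815 0.01514353 0.04      ]
 [0.65325068 0.30792053 0.04      ]
 [0.62404396 0.31506664 0.04      ]
 [0.43791865 0.29585557 0.04      ]
 [0.453575   0.00242062 0.04      ]]
st sc [[375.6875 164.0625]
 [357.6875 156.8125]
 [350.4375 160.8125]
 [323.5625 150.6875]
 [273.3125 190.5625]
 [272.9375 201.0625]
 [328.3125 227.4375]
 [377.8125 181.0625]] [[ 0.61698154  0.34181066  0.04      ]
 [ 0.54440471  0.3387087   0.04      ]
 [ 0.53992921  0.30205283  0.04      ]
 [ 0.42990166  0.2923862   0.04      ]
 [ 0.45445654  0.00783129  0.04      ]
 [ 0.48984986 -0.03153422  0.04      ]
 [ 0.6933335  -0.01749479  0.04      ]
 [ 0.67679534  0.26402689  0.04      ]]
```

```bash
cat >> meas.py <<'E'
def sil(im,x0,x1,y0,y1,fr=.5):
    f=cv2.resize(im[y0:y1,x0:x1],None,fx=8,fy=8,interpolation=cv2.INTER_CUBIC).astype(int)
    d=f[:,:,0]-f[:,:,2]; mat=np.median(np.r_[d[:8].ravel(),d[-8:].ravel()]); m=(d<mat*fr).astype(np.uint8)
    m=cv2.morphologyEx(m,cv2.MORPH_OPEN,np.ones((9,9),np.uint8))
    c=max(cv2.findContours(m,0,cv2.CHAIN_APPROX_NONE)[0],key=cv2.contourArea).reshape(-1,2)
    return (c+.5)/8-.5+[x0,y0]
def edge(n,c,a,b,z,trim=.15,tol=2.0):
    """contour points near segment a-b -> world line at z; returns mid, dir"""
    a=np.array(a,float);b=np.array(b,float);L=np.linalg.norm(b-a);u=(b-a)/L
    q=(c-a); s=q@u; d=q@np.array([-u[1],u[0]])
    k=(s>trim*L)&(s<(1-trim)*L)&(abs(d)<tol)
    W=onz(n,c[k],z)[:,:2]; return fitline(W)
def isect(l1,l2):
    A=np.c_[l1[1],-l2[1]]; return l1[0]+l1[1]*np.linalg.solve(A,l2[0]-l1[0])[0]
def ang(l): return np.degrees(np.arctan2(l[1][1],l[1][0]))%180
E
python3 - <<'E'
from meas import *
t=cv2.imread("pics/top0.png"); s=cv2.imread("pics/scene0.png")
cm=sil(t,365,415,170,215)
far=edge("top",cm,(379.7,177.7),(407.7,191.8),.045)
r=edge("top",cm,(407.7,191.8),(400.4,207.1),.045); l=edge("top",cm,(379.7,177.7),(371.8,192.6),.045)
nb=edge("top",cm,(371.8,192.6),(400.4,207.1),.0)
print("top far",ang(far),"r",ang(r),"l",ang(l),"nearbot",ang(nb))
A=isect(far,l);D=isect(far,r);print(A,D,np.linalg.norm(A-D))
n=np.array([-far[1][1],far[1][0]]);n*=-np.sign(n[0]); print("near bot dist from far",(nb[0]-far[0])@n, "centre",(A+D)/2+n*.025)
cs=sil(s,230,295,240,290)
bk=edge("scene",cs,(279.3,250.),(239.9,257.6),.045)
rt=edge("scene",cs,(279.3,250.),(284.,262),.045)
bt=edge("scene",cs,(243.4,282.7),(284.,274.),.0)
lf=edge("scene",cs,(239.9,257.6),(241,269),.045)
rv=edge("scene",cs,(284.06,262),(284.06,274),.0)
print("scene back",ang(bk),"rt",ang(rt),"bot",ang(bt),"lf",ang(lf))
P1=isect(bk,rt);P2=isect(bk,lf);print(P1,P2,np.linalg.norm(P1-P2)); n=np.array([bk[1][1],-bk[1][0]]);n*=np.sign(n[0])
print("width bot",(bt[0]-bk[0])@n,"centre",(P1+P2)/2+n*.025)
cst=sil(t,210,340,175,280)
R=edge("top",cst,(314.8,189),(322.9,253.8),.04);B=edge("top",cst,(232.2,264.3),(322.9,253.8),.04);T=edge("top",cst,(240,197.5),(314.8,189.),.04);L=edge("top",cst,(228,230),(232.2,264.3),.04)
print("top st angles R,L,B,T",ang(R),ang(L),ang(B),ang(T))
c1=isect(R,B);c2=isect(R,T);c3=isect(L,B);c4=isect(L,T);print(c1,c2,c3,c4,np.linalg.norm(c1-c2),np.linalg.norm(c1-c3),"ctr",(c1+c2+c3+c4)/4)
B0=edge("top",cst,(232.2,264.3),(322.9,253.8),0); print("bottom0",B0)
css=sil(s,262,392,140,230)
F=edge("scene",css,(323.5,150.7),(273.3,190.6),.04);K0=edge("scene",css,(328.3,227.4),(377.8,181.1),0);R0=edge("scene",css,(272.9,201.1),(328.3,227.4),0)
Lf=edge("scene",css,(323.5,150.7),(350.4,160.8),.04)
print("scene F,K,R0,L",ang(F),ang(K0),ang(R0),ang(Lf))
d1=isect(F,R0);d2=isect(K0,R0);d3=isect(F,Lf);d4=isect(K0,Lf);print(d1,d2,d3,d4,np.linalg.norm(d1-d2),np.linalg.norm(d1-d3),"ctr",(d1+d2+d3+d4)/4)
E
```

```text
top far 57.3591 r 146.6388 l 145.80078 nearbot 57.398293
[ 0.69752604 -0.20330225] [ 0.63805133 -0.29615423] 0.11026663
near bot dist from far 0.04985173 centre [ 0.646737   -0.23624393]
scene back 57.300682 rt 147.40445 bot 57.533836 lf 134.68546
[ 0.6487456  -0.17682749] [ 0.5917938  -0.26554143] 0.10542141
width bot 0.05315016 centre [ 0.6413076  -0.23469022]
top st angles R,L,B,T 3.5385199 3.5411942 93.72051 93.75298
[ 0.45294443 -0.00105703] [0.6727844  0.01253731] [0.43352354 0.29760432] [0.65319353 0.31119844] 0.22025988 0.29929212 ctr [0.5531115  0.15507075]
bottom0 (array([0.44482258, 0.16535294], dtype=float32), array([ 0.06488966, -0.99789244], dtype=float32))
scene F,K,R0,L 93.85067 93.5331 3.3708146 3.1188204
[0.4538711  0.00184385] [0.66984135 0.01456447] [0.43386325 0.29910114] [0.6515411  0.31096184] 0.21634455 0.29792988 ctr [0.55227923 0.15661782]
```

```bash
cat >> meas.py <<'E'
S0=np.array([.5528,.1558]); YAW=np.radians(3.58)
ux=np.array([np.cos(YAW),np.sin(YAW)]);uy=np.array([-ux[1],ux[0]])
def st(x,y,z=0): return np.r_[S0+x*ux+y*uy,.04+z]
def inst(p): d=np.asarray(p)[:2]-S0; return np.array([d@ux,d@uy])
E
python3 - <<'E'
from meas import *
for n,(x0,x1,y0,y1) in {"top":(220,335,180,275),"scene":(262,392,143,230)}.items():
    im=cv2.imread(f"pics/{n}0.png"); k=6
    o=cv2.resize(im[y0:y1,x0:x1],None,fx=k,fy=k,interpolation=cv2.INTER_CUBIC)
    def P(a): 
        q=proj(n,a); return ((q-[x0,y0]+.5)*k-.5)
    def poly(pts,col):
        cv2.polylines(o,[np.round(P(np.array(pts))).astype(int).reshape(-1,1,2)],True,col,1)
    poly([st(-.11,-.15),st(.11,-.15),st(.11,.15),st(-.11,.15)],(0,0,255))
    poly([st(.022,-.03,.01),st(.088,-.03,.01),st(.088,.13,.01),st(.022,.13,.01)],(0,255,255))
    poly([st(.022,.13,.025),st(.088,.13,.025)],(0,255,0))
    a=np.linspace(0,6.28,60)
    poly([st(-.055+.035*np.cos(t),.055+.035*np.sin(t),.012) for t in a],(255,0,255))
    poly([st(-.055+.03*np.cos(t),-.085+.03*np.sin(t),.02) for t in a],(255,0,255))
    for c in (0.0,.015): poly([st(.025+.0,-.045+c,.031),st(.085,-.045+c,.031),st(.085,-.095+c,.031),st(.025,-.095+c,.031)],(255,255,0) if c else (255,0,0))
    for kk in (2,):
        g=np.pi-kk*np.pi/6; poly([st(-.055,.055,.046),st(-.055+.032*np.cos(g),.055+.032*np.sin(g),.046)],(0,128,255))
    cv2.imwrite(f"pics/ov_{n}.png",o)
E
```

```text
(no output)
```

View pics/ov_top.png

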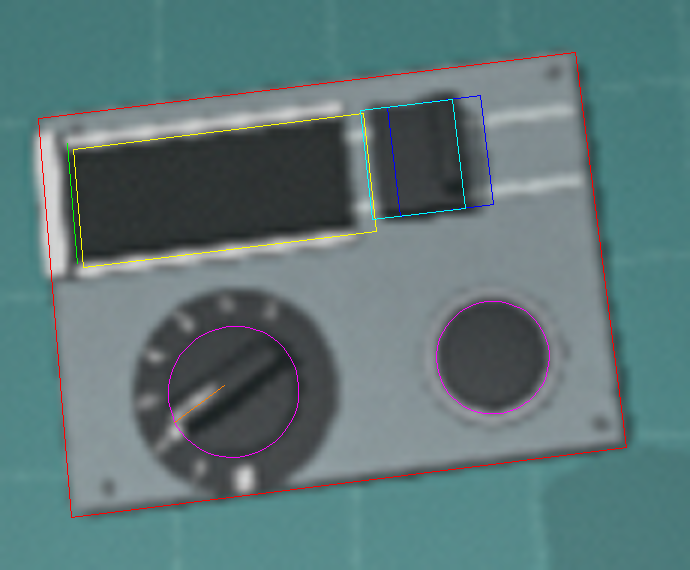

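View pics/ov_scene.png

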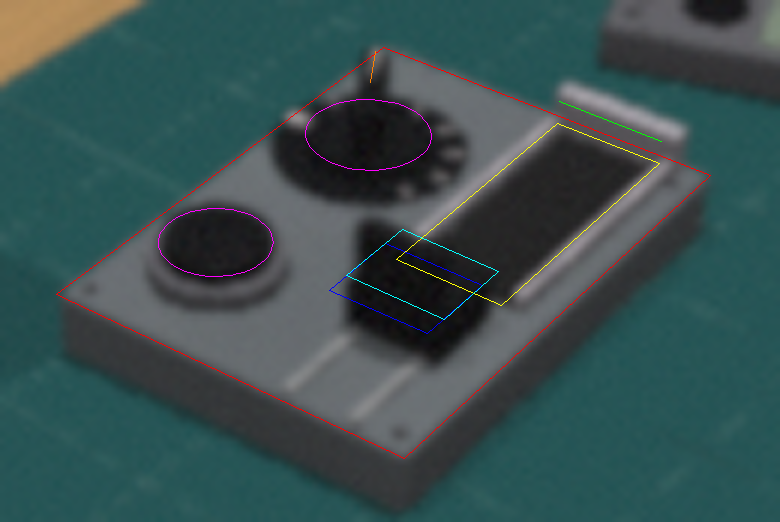

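Run:
```python
from meas import *
for n in("top","scene"):
    im=cv2.cvtColor(cv2.imread(f"pics/{n}0.png"),cv2.COLOR_BGR2GRAY).astype(np.float32)
    def prof(ys,xs,z):
        v=0
        for x in xs:
            q=proj(n,np.array([st(x,y,z) for y in ys])).astype(np.float32)
            v=v+cv2.remap(im,q[:,0].reshape(-1,1),q[:,1].reshape(-1,1),cv2.INTER_CUBIC).ravel()
        return v/len(xs)
    ys=np.arange(.11,.166,.003)
    for z in (0,.025): print(n,"stop z",z,list(zip((ys*1000).round().astype(int),prof(ys,(.04,.05,.06,.07),z).round().astype(int))))
    ys=np.arange(-.05,.0,.003)
    for x in ((.0195,),(.0905,)): print("rail end",x,list(zip((ys*1000).round().astype(int),prof(ys,x,.01).round().astype(int))))
    print("face/z31",list(zip((ys*1000).round().astype(int),prof(ys,(.04,.05,.06,.07),.031).round().astype(int))))
    ys=np.arange(-.12,-.06,.003)
    print("tab rear z67",list(zip((ys*1000).round().astype(int),prof(ys,(.04,.05,.06,.07),.067).round().astype(int))))
    print("block rear z0",list(zip((ys*1000).round().astype(int),prof(ys,(.04,.05,.06,.07),.0).round().astype(int))))
```

```text
top stop z 0 [(np.int64(110), np.int64(50)), (np.int64(113), np.int64(51)), (np.int64(116), np.int64(50)), (np.int64(119), np.int64(50)), (np.int64(122), np.int64(49)), (np.int64(125), np.int64(50)), (np.int64(128), np.int64(50)), (np.int64(131), np.int64(47)), (np.int64(134), np.int64(47)), (np.int64(137), np.int64(71)), (np.int64(140), np.int64(127)), (np.int64(143), np.int64(192)), (np.int64(146), np.int64(210)), (np.int64(149), np.int64(205)), (np.int64(152), np.int64(173)), (np.int64(155), np.int64(125)), (np.int64(158), np.int64(109)), (np.int64(161), np.int64(111)), (np.int64(164), np.int64(113))]
top stop z 0.025 [(np.int64(110), np.int64(50)), (np.int64(113), np.int64(50)), (np.int64(116), np.int64(51)), (np.int64(119), np.int64(51)), (np.int64(122), np.int64(50)), (np.int64(125), np.int64(48)), (np.int64(128), np.int64(44)), (np.int64(131), np.int64(56)), (np.int64(134), np.int64(106)), (np.int64(137), np.int64(177)), (np.int64(140), np.int64(209)), (np.int64(143), np.int64(208)), (np.int64(146), np.int64(187)), (np.int64(149), np.int64(135)), (np.int64(152), np.int64(110))
[... 6534 characters left out ...]
, np.int64(101)), (np.int64(-63), np.int64(104))]
block rear z0 [(np.int64(-120), np.int64(113)), (np.int64(-117), np.int64(112)), (np.int64(-114), np.int64(112)), (np.int64(-111), np.int64(113)), (np.int64(-108), np.int64(113)), (np.int64(-105), np.int64(113)), (np.int64(-102), np.int64(114)), (np.int64(-99), np.int64(112)), (np.int64(-96), np.int64(108)), (np.int64(-93), np.int64(98)), (np.int64(-90), np.int64(88)), (np.int64(-87), np.int64(78)), (np.int64(-84), np.int64(70)), (np.int64(-81), np.int64(58)), (np.int64(-78), np.int64(40)), (np.int64(-75), np.int64(26)), (np.int64(-72), np.int64(20)), (np.int64(-69), np.int64(17)), (np.int64(-66), np.int64(14)), (np.int64(-63), np.int64(16))]
```

```bash
cat >> meas.py <<'E'
from scipy.spatial.transform import Rotation as Ro
def pose():
    s=manip.get_state(); w,x,y,z=s["ee_rot"]; R=Ro.from_quat([x,y,z,w]).as_matrix()
    return s,np.array(s["position"]),R
def go(target,yawdeg):
    s,p,R=pose(); d=R.T@(np.array(target)-p); yaw=np.degrees(np.arctan2(R[1,0],R[0,0]))
    dy=(yawdeg-yaw+90)%180-90
    print("pos",p.round(4),"yaw",yaw.round(2),"tilt",np.degrees(np.arccos(-R[2,2])).round(2),"t",s["clock"],"w",round(s["width"],4),"F",np.round(s["contact_force"],1))
    print("shift tool mm",(d*1000).round(1),"| turn rad",round(-np.radians(dy),4),"rows>=",np.ceil(np.abs(d).max()/.0625))
E
python3 - <<'E'
from meas import *
print(st(.055,.07))
go([.645,-.236,.12],-32.6)
E
```

```text
[0.60332172 0.22909772 0.04      ]
pos [ 0.1298 -0.5597  0.2305] yaw -76.95 tilt 0.09 t 0.1 w 0.0852 F [ 0.5 -0.9  0.2]
shift tool mm [-198.8 -575.   111. ] | turn rad -0.774 rows>= 10.0
```

Request:
send_rows --pt "1 -0.0166 -0.048 0 0" --pt "1 -0.0166 -0.048 0 0" --pt "1 -0.0166 -0.048 0 0" --pt "1 -0.0166 -0.048 0 0" --pt "1 -0.0166 -0.048 0 0" --pt "1 -0.0166 -0.048 0 0" --pt "1 -0.0166 -0.048 0 0" --pt "1 -0.0166 -0.048 0 0" --squeeze 40

```text
clock: 1.1
position: [0.4751, -0.3429, 0.2309]
ee_rot: [0.0, 0.783, -0.622, -0.0]
contact_force: [0.1, -0.7, -0.5]
width: 0.0855
```

Request:
send_rows --pt "1 -0.0166 -0.048 0 0" --pt "1 -0.0166 -0.048 0 0" --pt "1 -0.0166 -0.048 0 0" --pt "1 -0.0166 -0.048 0 0" --pt "1 0 0 0.03 -0.155" --pt "1 0 0 0.03 -0.155" --pt "1 0 0 0.03 -0.155" --pt "1 0 0 0.02 -0.155"

```text
clock: 2.1
position: [0.645, -0.2354, 0.1189]
ee_rot: [-0.0, 0.936, -0.351, -0.002]
contact_force: [-0.3, 0.9, 0.2]
width: 0.0852
```

Request:
send_rows --pt "1 0 0 0 -0.154" --pt "1 0 0 0 0"

```text
clock: 2.35
position: [0.6456, -0.2359, 0.1204]
ee_rot: [-0.0, 0.96, -0.282, -0.001]
contact_force: [-0.3, -0.1, 0.6]
width: 0.0857
```

Run:
```python
from meas import *
go([.645,-.236,.014],-32.6)
for n in("top","scene"):
    im=manip.get_image(n)[:,:,::-1]; cv2.imwrite(f"pics/{n}1.png",im)
a=cv2.imread("pics/scene1.png")[170:300,200:330];b=cv2.imread("pics/top1.png")[140:240,340:450]
o=np.hstack([cv2.resize(a,(400,400)),cv2.resize(b,(400,400))]);cv2.imwrite("pics/v1.png",o)
```

```text
pos [ 0.6456 -0.2359  0.1204] yaw -32.71 tilt 0.09 t 2.35 w 0.0857 F [-0.3 -0.1  0.6]
shift tool mm [ -0.3   0.4 106.4] | turn rad -0.0019 rows>= 2.0
```

View pics/v1.png

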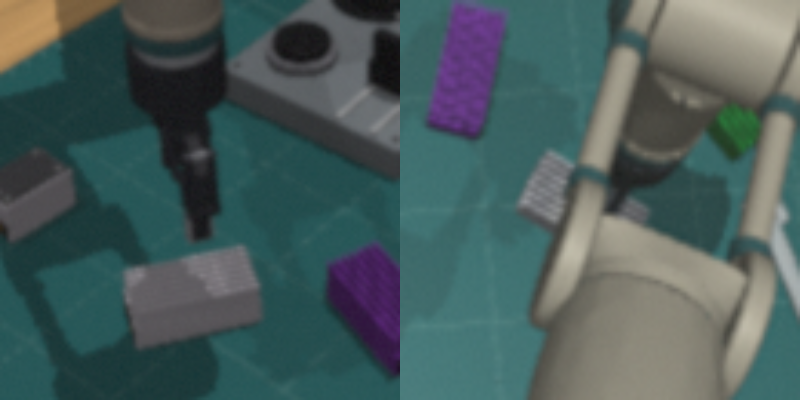

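Request:
send_rows --pt "1 0 0 0.03 0" --pt "1 0 0 0.03 0" --pt "1 0 0 0.03 0" --pt "1 0 0 0.016 0" --pt "1 0 0 0 0" --pt "0 0 0 0 0" --pt "0 0 0 0 0" --pt "0 0 0 0 0" --squeeze 40

```text
clock: 3.45
position: [0.6465, -0.2363, 0.0169]
ee_rot: [0.0, 0.96, -0.281, 0.001]
contact_force: [-0.7, 0.8, 6.0]
width: 0.0488
```

Request:
send_rows --pt "0 0 0 0 0" --pt "0 0 0 0 0" --pt "0 0 0 0 0"

```text
clock: 3.82
position: [0.6465, -0.2363, 0.0169]
ee_rot: [0.0, 0.96, -0.281, 0.001]
contact_force: [-1.3, 0.7, 6.1]
width: 0.0495
```

Request:
send_rows --pt "0 0 0 -0.01 0" --pt "0 0 0 -0.02 0" --pt "0 0 0 -0.03 0" --pt "0 0 0 -0.04 0" --pt "0 0 0 -0.045 0" --pt "0 0 0 0 0"

```text
clock: 4.58
position: [0.6484, -0.2372, 0.1647]
ee_rot: [0.001, 0.96, -0.281, 0.004]
contact_force: [-0.2, -0.6, -3.0]
width: 0.0495
```

Run:
```python
from meas import *
go(list(st(.055,.07)[:2])+[.16],3.58)
im=manip.get_image("scene")[:,:,::-1]; cv2.imwrite(f"pics/s2.png",cv2.resize(im[140:300,180:340],(640,640),interpolation=cv2.INTER_CUBIC)[:600])
```

```text
pos [ 0.6484 -0.2372  0.1647] yaw -32.6 tilt 0.52 t 4.575 w 0.0495 F [-0.2 -0.6 -3. ]
shift tool mm [-289.2 -368.6    2.4] | turn rad -0.6314 rows>= 6.0
```

View pics/s2.png

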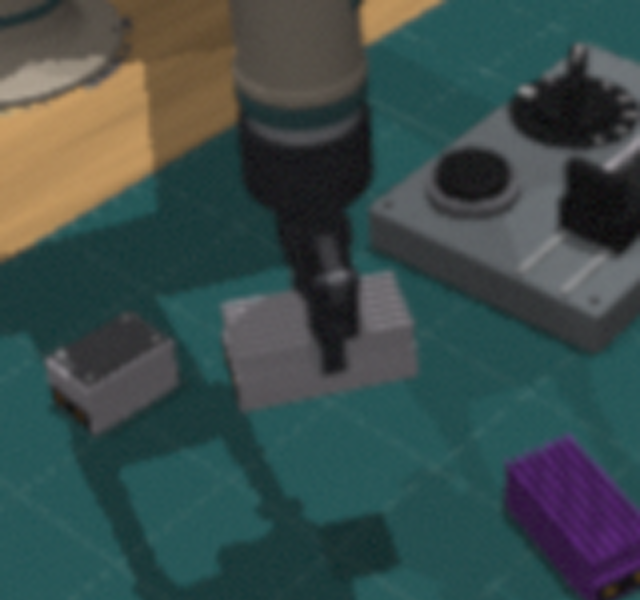

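Request:
send_rows --pt "0 0 0 0 -0.1" --pt "0 0 0 0 -0.16" --pt "0 0 0 0 -0.16" --pt "0 0 0 0 -0.13" --pt "0 0 0 0 -0.081" --pt "0 0 0 0 0"

```text
clock: 5.38
position: [0.6445, -0.2354, 0.1573]
ee_rot: [-0.001, 1.0, 0.03, -0.002]
contact_force: [-0.3, -0.6, -3.6]
width: 0.0493
```

Run:
```python
from meas import *
go(list(st(.055,.07)[:2])+[.16],3.58)
im=manip.get_image("scene")[:,:,::-1]; cv2.imwrite(f"pics/s3.png",cv2.resize(im[170:270,210:310],(600,600),interpolation=cv2.INTER_CUBIC)[:600])
```

```text
pos [ 0.6445 -0.2354  0.1573] yaw 3.5 tilt 0.3 t 5.375 w 0.0493 F [-0.3 -0.6 -3.6]
shift tool mm [ -12.8 -466.1   -1.5] | turn rad -0.0015 rows>= 8.0
```

View pics/s3.png

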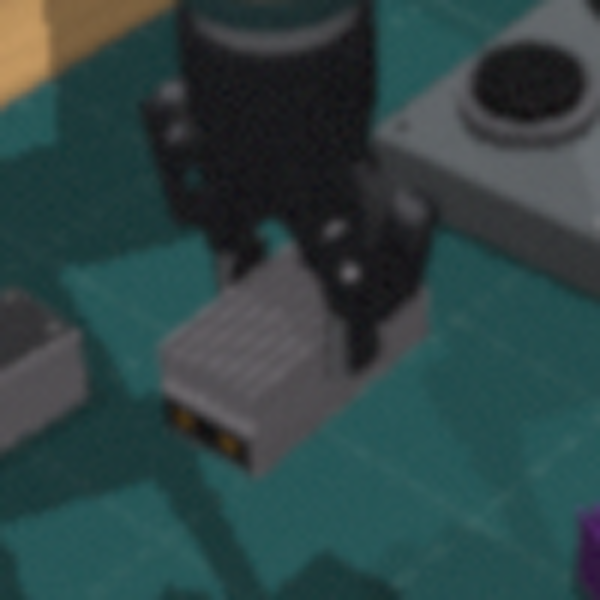

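The two brass terminals now show on the -y end, at (180,420) and (230,440) in the crop. I'll carry the module over the cradle.

Request:
send_rows --pt "0 -0.001 -0.02 0 0" --pt "0 -0.002 -0.04 0 0" --pt "0 -0.0014 -0.055 0 0" --pt "0 -0.0014 -0.055 0 0" --pt "0 -0.0014 -0.055 0 0" --pt "0 -0.0014 -0.055 0 0" --pt "0 -0.0014 -0.055 0 0" --pt "0 -0.0014 -0.055 0 0"

```text
clock: 6.42
position: [0.6089, 0.1554, 0.1602]
ee_rot: [-0.0, 1.0, 0.031, -0.0]
contact_force: [1.3, -0.3, -2.9]
width: 0.0494
```

Request:
send_rows --pt "0 -0.0014 -0.04 0 0" --pt "0 0 -0.024 0 0" --pt "0 0 -0.012 0 0" --pt "0 0 0 0 0" --pt "0 0 0 0 0"

```text
clock: 7.05
position: [0.6046, 0.2268, 0.1602]
ee_rot: [0.001, 1.0, 0.03, -0.0]
contact_force: [0.0, 0.2, -4.2]
width: 0.0494
```

Run:
```python
from meas import *
go(list(st(.055,.07)[:2])+[.16],3.58)
for n in("top","scene"):
    im=manip.get_image(n)[:,:,::-1]; cv2.imwrite(f"pics/{n}4.png",im)
a=cv2.imread("pics/scene4.png")[110:240,260:390];b=cv2.imread("pics/top4.png")[160:280,215:335]
cv2.imwrite("pics/v4.png",np.hstack([cv2.resize(a,(400,400),interpolation=2),cv2.resize(b,(400,400),interpolation=2)]))
```

```text
pos [0.6046 0.2268 0.1602] yaw 3.48 tilt 0.07 t 7.05 w 0.0494 F [ 0.   0.2 -4.2]
shift tool mm [-1.1 -2.4  0.2] | turn rad -0.0018 rows>= 1.0
```

View pics/v4.png

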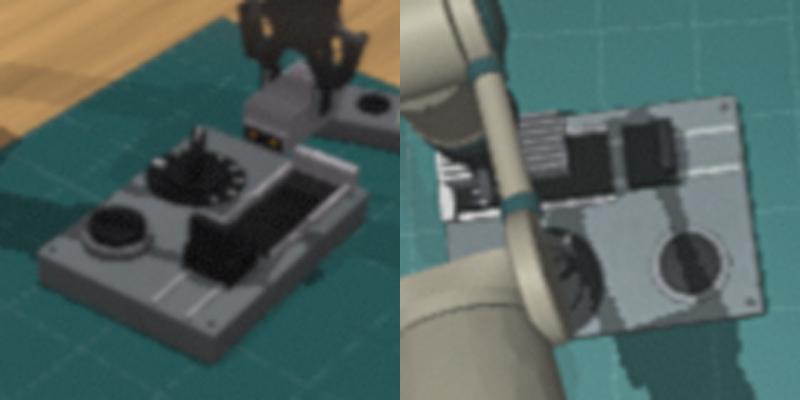

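Run:
```python
from meas import *
p=inst([.6046,.2268]); print(p)
def draw(n,x0,x1,y0,y1,fn,k=5):
    im=cv2.imread(f"pics/{n}4.png"); o=cv2.resize(im[y0:y1,x0:x1],None,fx=k,fy=k,interpolation=cv2.INTER_CUBIC)
    for z in (.143,.188):
        q=[st(p[0]+a,p[1]+b,z-.04) for a,b in((-.025,-.055),(.025,-.055),(.025,.055),(-.025,.055))]
        cv2.polylines(o,[np.round((proj(n,np.array(q))-[x0,y0]+.5)*k-.5).astype(int).reshape(-1,1,2)],True,(0,0,255) if z>.15 else (0,255,255),1)
    return o
a=draw("scene",325,405,110,180,0); b=draw("top",220,300,170,240,0)
cv2.imwrite("pics/v4b.png",np.hstack([a,b]))
```

```text
[0.05613231 0.06762695]
```

View pics/v4b.png

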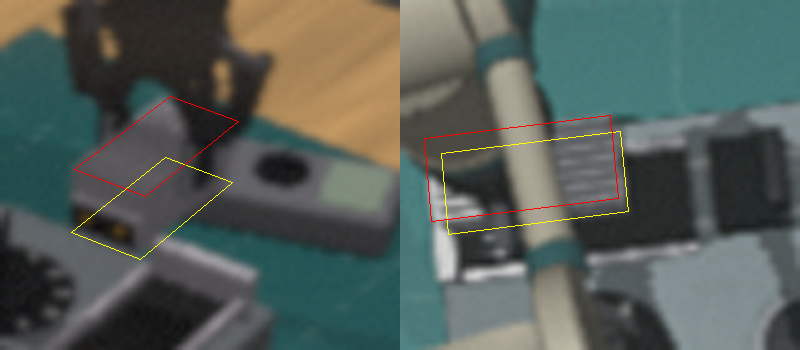

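Request:
send_rows --pt "0 -0.001 -0.005 0.02 0" --pt "0 0 0 0.03 0" --pt "0 0 0 0.02 0" --pt "0 0 0 0.01 0" --pt "0 0 0 0.006 0" --pt "0 0 0 0 0"

```text
clock: 7.9
position: [0.6033, 0.233, 0.0745]
ee_rot: [0.0, 1.0, 0.031, 0.0]
contact_force: [-0.1, 0.5, -4.0]
width: 0.0495
```

Run:
```python
from meas import *
go(list(st(.055,.07)[:2])+[.0569],3.58)
for n in("top","scene"):
    im=manip.get_image(n)[:,:,::-1]; cv2.imwrite(f"pics/{n}5.png",im)
a=cv2.imread("pics/scene5.png")[120:220,290:390];b=cv2.imread("pics/top5.png")[170:270,215:315]
cv2.imwrite("pics/v5.png",np.hstack([cv2.resize(a,(400,400),interpolation=2),cv2.resize(b,(400,400),interpolation=2)]))
```

```text
pos [0.6033 0.233  0.0745] yaw 3.53 tilt 0.02 t 7.9 w 0.0495 F [-0.1  0.5 -4. ]
shift tool mm [-0.3  3.9 17.6] | turn rad -0.0009 rows>= 1.0
```

View pics/v5.png

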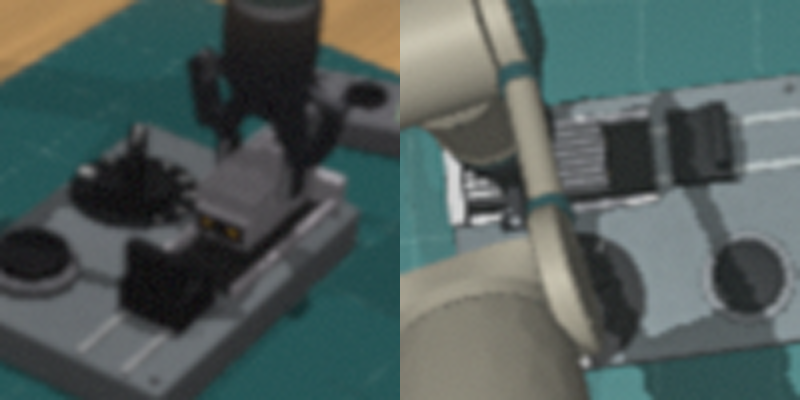

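Request:
send_rows --pt "0 0 0.003 0.006 0" --pt "0 0 0 0.005 0" --pt "0 0 0 0.003 0" --pt "0 0 0 0.0015 0" --pt "0 0 0 0 0"

```text
clock: 8.62
position: [0.6032, 0.2302, 0.0586]
ee_rot: [0.0, 1.0, 0.031, -0.0]
contact_force: [-0.5, -0.3, -3.3]
width: 0.0492
```

Request:
send_rows --pt "0 0 0 0.001 0" --pt "0 0 0 0.0005 0" --pt "0 0 0 0 0"

```text
clock: 9.0
position: [0.6032, 0.2302, 0.0573]
ee_rot: [0.0, 1.0, 0.031, 0.0]
contact_force: [-0.4, 0.8, -3.8]
width: 0.0498
```

Request:
send_rows --pt "0 0 0 0.001 0" --pt "0 0 0 0.0005 0" --pt "0 0 0 0 0"

```text
clock: 9.38
position: [0.6033, 0.2302, 0.0569]
ee_rot: [-0.0, 1.0, 0.031, 0.0]
contact_force: [-2.6, -0.5, 5.0]
width: 0.0494
```

Request:
send_rows --pt "0.75 0 0 0 0" --pt "0.75 0 0 0 0" --pt "0.75 0 0 0 0" --pt "0.75 0 0 -0.01 0" --pt "0.75 0 0 -0.03 0" --pt "0.75 0 0 -0.045 0" --pt "0.75 0 0 -0.045 0" --pt "0.75 0 0 0 0"

```text
clock: 10.38
position: [0.606, 0.2309, 0.1912]
ee_rot: [-0.001, 1.0, 0.031, 0.005]
contact_force: [0.5, 0.1, -0.4]
width: 0.064
```

Run:
```python
from meas import *
print(st(.055,-.13))
go(list(st(.055,-.125)[:2])+[.19],3.58)
```

```text
[0.61581015 0.029488   0.04      ]
pos [0.606  0.2309 0.1912] yaw 3.55 tilt 0.59 t 10.375 w 0.064 F [ 0.5  0.1 -0.4]
shift tool mm [ -2.7 196.7   0.8] | turn rad -0.0005 rows>= 4.0
```

Request:
send_rows --pt "0 0 0.03 0 0" --pt "0 0 0.055 0 0" --pt "0 0 0.055 0 0" --pt "0 -0.001 0.035 0 0" --pt "0 -0.001 0.016 0 0" --pt "0 0 0 0 0"

```text
clock: 11.12
position: [0.6128, 0.0392, 0.1854]
ee_rot: [-0.0, 1.0, 0.03, -0.0]
contact_force: [-0.3, -0.2, 0.4]
width: -0.0002
```

Run:
```python
from meas import *
go(list(st(.055,-.118)[:2])+[.056],3.58)
for n in("top","scene"):
    im=manip.get_image(n)[:,:,::-1]; cv2.imwrite(f"pics/{n}6.png",im)
a=cv2.imread("pics/scene6.png")[120:240,265:385];b=cv2.imread("pics/top6.png")[170:270,215:315]
cv2.imwrite("pics/v6.png",np.hstack([cv2.resize(a,(400,400),interpolation=2),cv2.resize(b,(400,400),interpolation=2)]))
```

```text
pos [0.6128 0.0392 0.1854] yaw 3.46 tilt 0.06 t 11.125 w -0.0002 F [-0.3 -0.2  0.4]
shift tool mm [  2.5  -2.1 129.4] | turn rad -0.002 rows>= 3.0
```

View pics/v6.png

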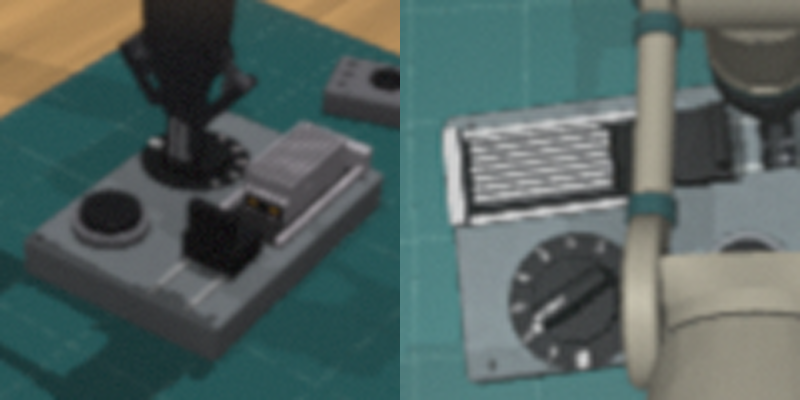

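Module lies flat and straight in the channel with its terminals facing the block. Next I'll go down behind the block.

Request:
send_rows --pt "0 0.0025 0.002 0.04 0" --pt "0 0 0 0.04 0" --pt "0 0 0 0.03 0" --pt "0 0 0 0.018 0" --pt "0 0 0 0 0"

```text
clock: 11.85
position: [0.6143, 0.0393, 0.0562]
ee_rot: [-0.0, 0.999, 0.032, -0.002]
contact_force: [0.6, 0.0, 0.2]
width: 0.0001
```

Run:
```python
from meas import *
go(list(st(.055,-.035)[:2])+[.056],3.58); print(inst(manip.get_state()["position"]))
```

```text
pos [0.6143 0.0393 0.0562] yaw 3.66 tilt 0.22 t 11.85 w 0.0001 F [0.6 0.  0.2]
shift tool mm [  1.  -85.1   0.2] | turn rad 0.0014 rows>= 2.0
[ 0.05414954 -0.12007409]
```

Request:
send_rows --pt "0 0 -0.01 0 0" --pt "0 0 -0.01 0 0" --pt "0 0 -0.008 0 0" --pt "0 0 -0.008 0 0" --pt "0 0 -0.008 0 0" --pt "0 0 -0.008 0 0" --pt "0 0 -0.008 0 0" --pt "0 0 0 0 0"

```text
clock: 12.85
position: [0.6116, 0.0986, 0.0575]
ee_rot: [-0.0, 1.0, 0.031, -0.0]
contact_force: [0.5, -0.4, 0.4]
width: -0.0002
```

Request:
send_rows --pt "0 0 -0.004 0 0" --pt "0 0 -0.004 0 0" --pt "0 0 -0.004 0 0" --pt "0 0 0 0 0"

```text
clock: 13.35
position: [0.611, 0.1101, 0.0576]
ee_rot: [-0.0, 1.0, 0.031, -0.0]
contact_force: [-0.7, 0.2, -0.3]
width: 0.0001
```

Run:
```python
from meas import *
go(list(st(.055,-.035)[:2])+[.056],3.58); print(inst(manip.get_state()["position"]))
im=manip.get_image("scene")[:,:,::-1]; cv2.imwrite("pics/s7.png",cv2.resize(im[120:240,265:405],None,fx=5,fy=5,interpolation=2))
```

```text
pos [0.611  0.1101 0.0576] yaw 3.56 tilt 0.04 t 13.35 w 0.0001 F [-0.7  0.2 -0.3]
shift tool mm [ -0.3 -14.3   1.6] | turn rad -0.0004 rows>= 1.0
[ 0.05527282 -0.04928803]
```

View pics/s7.png

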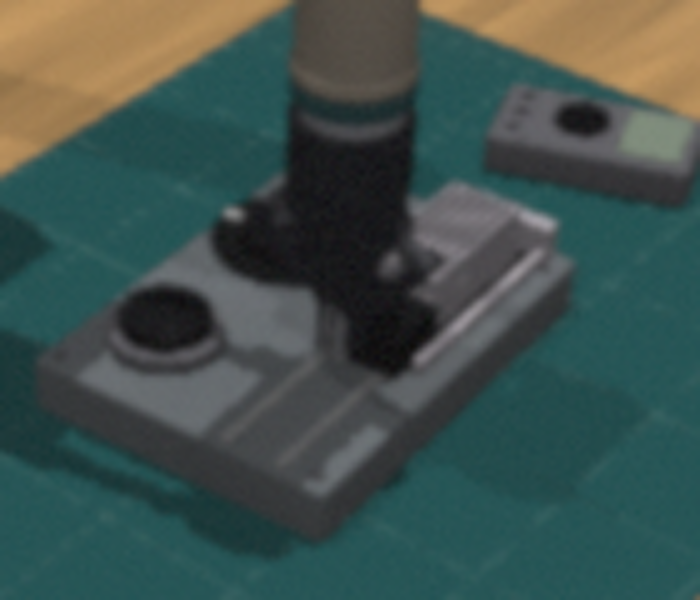

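The block is moving and is now close to the module. I'll push on in small steps and watch the force.

Request:
send_rows --pt "0 0 -0.003 0 0" --pt "0 0 -0.003 0 0" --pt "0 0 -0.002 0 0"

```text
clock: 13.78
position: [0.6108, 0.1171, 0.0578]
ee_rot: [0.0, 1.0, 0.031, 0.0]
contact_force: [-0.1, -6.0, 0.7]
width: -0.0005
```

Request:
send_rows --pt "0 0 -0.0015 0 0" --pt "0 0 -0.0015 0 0"

```text
clock: 14.02
position: [0.6106, 0.1204, 0.0578]
ee_rot: [0.0, 1.0, 0.031, 0.0]
contact_force: [-0.2, -4.6, 1.5]
width: 0.0001
```

Request:
send_rows --pt "0 0 -0.0015 0 0" --pt "0 0 -0.0015 0 0"

```text
clock: 14.28
position: [0.6106, 0.1211, 0.0579]
ee_rot: [0.002, 0.999, 0.032, 0.0]
contact_force: [1.3, -13.0, 1.9]
width: -0.0001
```

Request:
send_rows --pt "0 0 -0.001 0 0" --pt "0 0 0 0 0"

```text
clock: 14.52
position: [0.6106, 0.1211, 0.0579]
ee_rot: [0.003, 0.999, 0.032, 0.0]
contact_force: [1.3, -13.7, 0.9]
width: -0.0004
```

Request:
send_rows --pt "0 0 0.005 0 0" --pt "0 0 0.02 0 0" --pt "0 0 0.01 -0.02 0" --pt "0 0 0 -0.05 0" --pt "0 0 0 -0.06 0" --pt "0 0 0 0 0"

```text
clock: 15.28
position: [0.616, 0.0895, 0.1937]
ee_rot: [-0.001, 1.0, 0.031, 0.006]
contact_force: [0.4, 0.5, 0.8]
width: 0.0001
```

Run:
```python
from meas import *
print(st(-.055,.055))
go(list(st(-.055,.055)[:2])+[.16],33.58)
for n in("top","scene"):
    im=manip.get_image(n)[:,:,::-1]; cv2.imwrite(f"pics/{n}8.png",im)
a=cv2.imread("pics/scene8.png")[120:240,270:390];b=cv2.imread("pics/top8.png")[170:270,215:315]
cv2.imwrite("pics/v8.png",np.hstack([cv2.resize(a,(400,400),interpolation=2),cv2.resize(b,(400,400),interpolation=2)]))
```

```text
[0.49447301 0.20725835 0.04      ]
pos [0.616  0.0895 0.1937] yaw 3.54 tilt 0.7 t 15.275 w 0.0001 F [0.4 0.5 0.8]
shift tool mm [-114.4 -125.    32.4] | turn rad -0.5242 rows>= 3.0
```

View pics/v8.png

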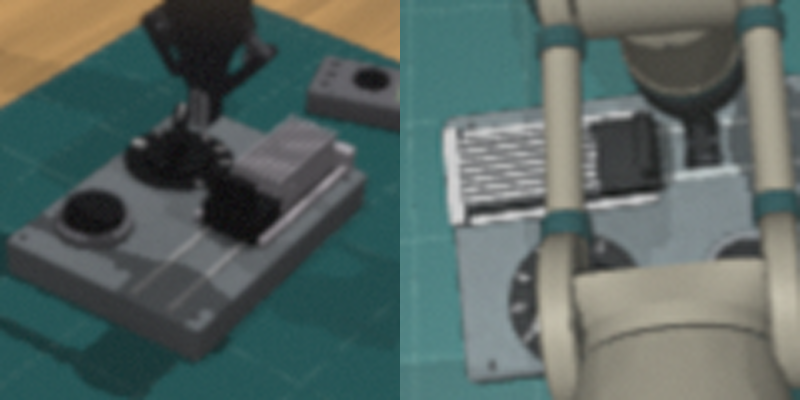

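The module is against the end stop with the block against its terminals. Dial next.

Request:
send_rows --pt "0.6 -0.02 -0.022 0 0" --pt "0.6 -0.035 -0.038 0 0" --pt "0.6 -0.035 -0.038 0 0" --pt "0.6 -0.0244 -0.027 0 0" --pt "0.6 0 0 0.01 -0.175" --pt "0.6 0 0 0.012 -0.175" --pt "0.6 0 0 0.01 -0.174" --pt "0.6 0 0 0 0"

```text
clock: 16.38
position: [0.4886, 0.2067, 0.1533]
ee_rot: [-0.0, 0.958, 0.288, -0.003]
contact_force: [0.6, 0.5, 0.2]
width: 0.0517
```

Run:
```python
from meas import *
go(list(st(-.055,.055)[:2])+[.06],33.58)
for n in("top","scene"):
    im=manip.get_image(n)[:,:,::-1]; cv2.imwrite(f"pics/{n}9.png",im)
a=cv2.imread("pics/scene9.png")[110:230,270:390];b=cv2.imread("pics/top9.png")[170:270,215:315]
cv2.imwrite("pics/v9.png",np.hstack([cv2.resize(a,(400,400),interpolation=2),cv2.resize(b,(400,400),interpolation=2)]))
```

```text
pos [0.4886 0.2067 0.1533] yaw 33.46 tilt 0.32 t 16.375 w 0.0517 F [0.6 0.5 0.2]
shift tool mm [ 5.7  2.9 93.3] | turn rad -0.0021 rows>= 2.0
```

View pics/v9.png

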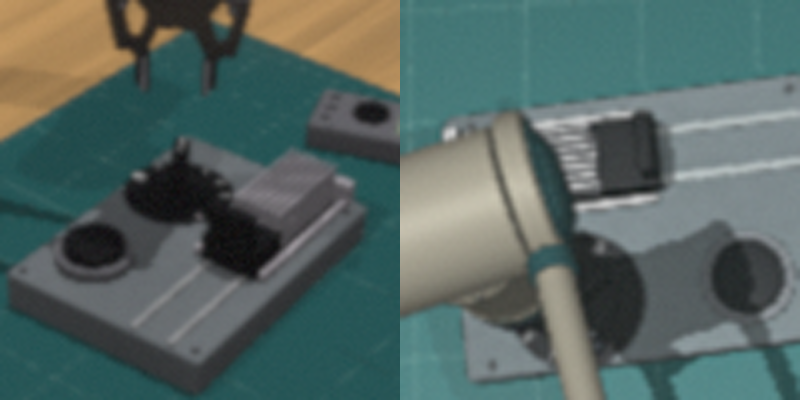

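Request:
send_rows --pt "0.6 0.0057 0.0029 0.03 0" --pt "0.6 0 0 0.03 0" --pt "0.6 0 0 0.02 0" --pt "0.6 0 0 0.012 0" --pt "0.6 0 0 0 0" --squeeze 40

```text
clock: 17.1
position: [0.4966, 0.2077, 0.0633]
ee_rot: [0.0, 0.958, 0.288, -0.001]
contact_force: [0.4, 0.4, 0.7]
width: 0.0513
```

Run:
```python
from meas import *
go(list(st(-.055,.055)[:2])+[.06],33.58)
im=manip.get_image("scene")[:,:,::-1]; cv2.imwrite("pics/s10.png",cv2.resize(im[120:210,290:380],(600,600),interpolation=2))
```

```text
pos [0.4966 0.2077 0.0633] yaw 33.52 tilt 0.08 t 17.1 w 0.0513 F [0.4 0.4 0.7]
shift tool mm [-2.  -0.8  3.3] | turn rad -0.001 rows>= 1.0
```

View pics/s10.png

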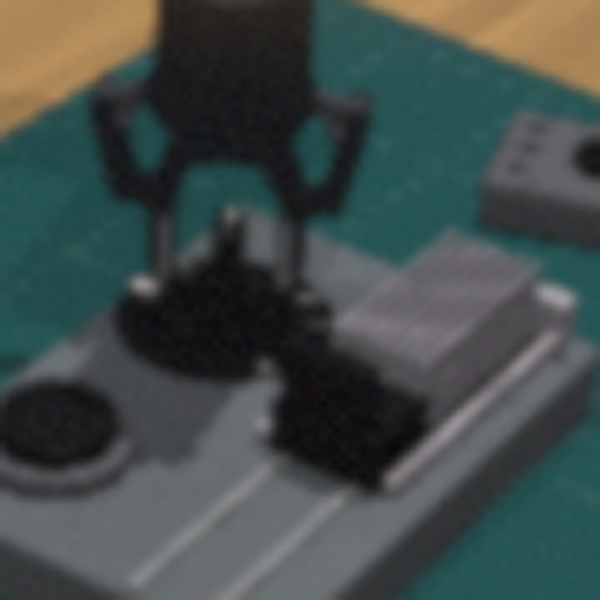

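Request:
send_rows --pt "0.6 -0.002 -0.0008 0.005 0" --pt "0.6 0 0 0 0" --pt "0 0 0 0 0" --pt "0 0 0 0 0" --pt "0 0 0 0 0" --pt "0 0 0 0 0" --squeeze 40

```text
clock: 17.9
position: [0.4959, 0.2081, 0.0593]
ee_rot: [-0.0, 0.957, 0.289, 0.001]
contact_force: [3.1, 3.9, 1.5]
width: 0.0154
```

Run:
```python
from meas import *
go(list(st(-.055,.055)[:2])+[.058],93.58); print(manip.get_state()["moment"])
```

```text
pos [0.4959 0.2081 0.0593] yaw 33.56 tilt 0.16 t 17.9 w 0.0154 F [3.1 3.9 1.5]
shift tool mm [-1.7 -0.1  1.3] | turn rad -1.0476 rows>= 1.0
[ 0.41872547 -0.23478579 -0.04230522]
```

Request:
send_rows --pt "0 0.002 0 0 0" --pt "0 0 0 0 -0.12" --pt "0 0 0 0 -0.15" --pt "0 0 0 0 -0.15" --pt "0 0 0 0 -0.15" --pt "0 0 0 0 -0.15" --pt "0 0 0 0 -0.15" --pt "0 0 0 0 0"

```text
clock: 18.9
position: [0.4958, 0.2077, 0.0593]
ee_rot: [0.0, 0.746, 0.666, -0.001]
contact_force: [-0.5, -1.2, 6.4]
width: 0.0151
```

Run:
```python
from meas import *
go(list(st(-.055,.055)[:2])+[.058],93.58); print(manip.get_state()["moment"])
```

```text
pos [0.4958 0.2077 0.0593] yaw 83.52 tilt 0.12 t 18.9 w 0.0151 F [-0.5 -1.2  6.4]
shift tool mm [-0.6 -1.3  1.3] | turn rad -0.1756 rows>= 1.0
[-0.12047605  0.11072215  0.04089034]
```

Now I'll close in on the stop in small turns and watch the moment.

Request:
send_rows --pt "0 0 0 0 -0.08" --pt "0 0 0 0 -0.08" --pt "0 0 0 0 0"

```text
clock: 19.27
position: [0.4958, 0.2076, 0.0593]
ee_rot: [0.0, 0.69, 0.724, -0.001]
contact_force: [-0.8, -1.0, 7.1]
width: 0.0154
```

Run:
```python
from meas import *
go(list(st(-.055,.055)[:2])+[.058],93.58); print(manip.get_state()["moment"])
```

```text
pos [0.4958 0.2076 0.0593] yaw 92.69 tilt 0.13 t 19.275 w 0.0154 F [-0.8 -1.   7.1]
shift tool mm [-0.3 -1.3  1.3] | turn rad -0.0156 rows>= 1.0
[-0.21746595  0.09161254  0.16094412]
```

Request:
send_rows --pt "0 0 0 0 -0.04" --pt "0 0 0 0 -0.02" --pt "0 0 0 0 0"

```text
clock: 19.65
position: [0.4958, 0.2076, 0.0593]
ee_rot: [-0.0, 0.671, 0.742, -0.001]
contact_force: [-0.5, -2.3, 7.3]
width: 0.0153
```

Run:
```python
from meas import *
go(list(st(-.055,.055)[:2])+[.058],93.58); print(manip.get_state()["moment"])
```

```text
pos [0.4958 0.2076 0.0593] yaw 95.76 tilt 0.09 t 19.65 w 0.0153 F [-0.5 -2.3  7.3]
shift tool mm [-0.3 -1.4  1.3] | turn rad 0.0381 rows>= 1.0
[-0.46370087 -0.00745959 -1.43018486]
```

Moment of -1.43 N m at yaw 95.8°, so it's at the stop. Now four clicks (120°) clockwise.

Request:
send_rows --pt "0 0 0 0 0.1" --pt "0 0 0 0 0.15" --pt "0 0 0 0 0.15" --pt "0 0 0 0 0.15" --pt "0 0 0 0 0.15" --pt "0 0 0 0 0.15" --pt "0 0 0 0 0.15" --pt "0 0 0 0 0.15"

```text
clock: 20.65
position: [0.496, 0.2082, 0.0593]
ee_rot: [0.0, 0.966, 0.258, -0.0]
contact_force: [-0.0, 1.0, 5.4]
width: 0.0153
```

Request:
send_rows --pt "0 0 0 0 0.15" --pt "0 0 0 0 0.15" --pt "0 0 0 0 0.15" --pt "0 0 0 0 0.15" --pt "0 0 0 0 0.15" --pt "0 0 0 0 0.15" --pt "0 0 0 0 0" --pt "0 0 0 0 0"

```text
clock: 21.65
position: [0.4965, 0.2084, 0.0593]
ee_rot: [0.0, 0.983, -0.186, 0.0]
contact_force: [0.2, 1.0, 4.7]
width: 0.015
```

Run:
```python
from meas import *
go(list(st(-.055,.055)[:2])+[.058],-26.42); print(manip.get_state()["moment"])
```

```text
pos [0.4965 0.2084 0.0593] yaw -21.43 tilt 0.03 t 21.65 w 0.015 F [0.2 1.  4.7]
shift tool mm [-1.5  1.8  1.3] | turn rad 0.087 rows>= 1.0
[ 0.05888634  0.07192566 -0.09881905]
```

Request:
send_rows --pt "0 0 0 0 0.05" --pt "0 0 0 0 0.037" --pt "0 0 0 0 0" --pt "0.6 0 0 0 0" --pt "0.6 0 0 0 0" --pt "0.6 0 0 0 0" --pt "0.6 0 0 -0.02 0" --pt "0.6 0 0 -0.05 0"

```text
clock: 22.65
position: [0.4943, 0.2079, 0.127]
ee_rot: [0.002, 0.974, -0.228, -0.003]
contact_force: [0.2, 0.1, 0.2]
width: 0.0517
```

Run:
```python
from meas import *
print(st(-.055,-.085))
go(list(st(-.055,-.085)[:2])+[.16],-26.42)
```

```text
[0.50321491 0.06753155 0.04      ]
pos [0.4943 0.2079 0.127 ] yaw -26.42 tilt 0.41 t 22.65 w 0.0517 F [0.2 0.1 0.2]
shift tool mm [ 70.3 121.9 -32.8] | turn rad 0.0001 rows>= 2.0
```

Request:
send_rows --pt "0 0 0 -0.02 0" --pt "0 0.02 0.035 0 0" --pt "0 0.026 0.045 0 0" --pt "0 0.0243 0.0419 0 0" --pt "0 0 0 0 0" --pt "0 0 0 0 0"

```text
clock: 23.4
position: [0.5049, 0.0684, 0.1486]
ee_rot: [-0.0, 0.973, -0.229, -0.0]
contact_force: [-0.1, -0.2, 0.7]
width: 0.0002
```

Run:
```python
from meas import *
go(list(st(-.055,-.085)[:2])+[.09],-26.42)
for n in("top","scene"):
    im=manip.get_image(n)[:,:,::-1]; cv2.imwrite(f"pics/{n}11.png",im)
a=cv2.imread("pics/scene11.png")[110:230,270:390];b=cv2.imread("pics/top11.png")[170:270,220:320]
cv2.imwrite("pics/v11.png",np.hstack([cv2.resize(a,(400,400),interpolation=2),cv2.resize(b,(400,400),interpolation=2)]))
```

```text
pos [0.5049 0.0684 0.1486] yaw -26.46 tilt 0.05 t 23.4 w 0.0002 F [-0.1 -0.2  0.7]
shift tool mm [-1.1  1.5 58.6] | turn rad -0.0008 rows>= 1.0
```

View pics/v11.png

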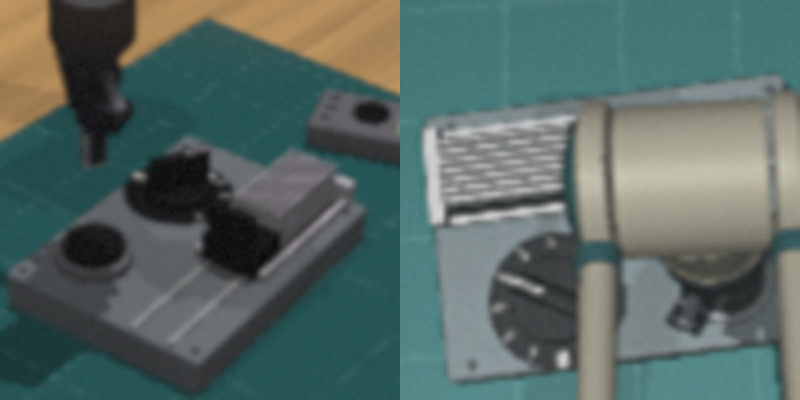

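Run:
```python
from meas import *
im=cv2.imread("pics/top11.png"); x0,x1,y0,y1=228,290,215,275;k=10
o=cv2.resize(im[y0:y1,x0:x1],None,fx=k,fy=k,interpolation=cv2.INTER_CUBIC)
D=np.array([.4965,.2084]);Y=YAW
for kk,c in((3,(255,0,0)),(4,(0,0,255)),(5,(0,255,255))):
    g=np.pi-kk*np.pi/6+Y; d=np.array([np.cos(g),np.sin(g)])
    q=proj("top",np.array([np.r_[D-.032*d,.086],np.r_[D+.032*d,.086]])); q=np.round((q-[x0,y0]+.5)*k-.5).astype(int)
    cv2.line(o,tuple(map(int,q[0])),tuple(map(int,q[1])),c,1)
cv2.imwrite("pics/d11.png",o[:600])
```

```text
(no output)
```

View pics/d11.png

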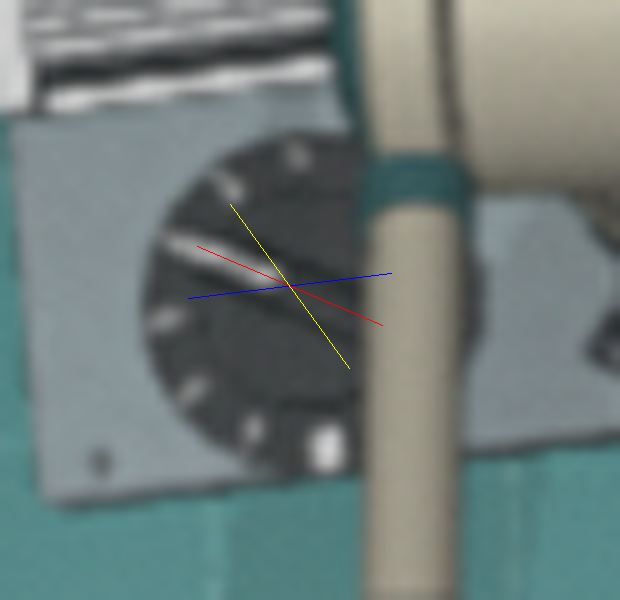

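The dial pointer lines up with click 4: it covers the fourth thin mark, with 1–3 below it and 5 above. Now I'll press start.

Request:
send_rows --pt "0 -0.0011 0.0015 0.03 0" --pt "0 0 0 0.03 0" --pt "0 0 0 0.015 0" --pt "0 0 0 0 0"

```text
clock: 24.0
position: [0.5028, 0.068, 0.073]
ee_rot: [0.0, 0.974, -0.228, -0.001]
contact_force: [-0.6, -0.1, 0.9]
width: -0.0002
```

Request:
send_rows --pt "0 0 0 0.004 0" --pt "0 0 0 0.003 0" --pt "0 0 0 0.003 0" --pt "0 0 0 0 0"

```text
clock: 24.5
position: [0.5038, 0.0672, 0.064]
ee_rot: [-0.0, 0.974, -0.229, 0.0]
contact_force: [0.3, 0.2, 1.0]
width: -0.0002
```

Request:
send_rows --pt "0 0 0 0.003 0" --pt "0 0 0 0.003 0" --pt "0 0 0 0 0"

```text
clock: 24.88
position: [0.5039, 0.0672, 0.058]
ee_rot: [-0.0, 0.974, -0.228, 0.0]
contact_force: [-0.9, 0.3, 3.6]
width: 0.0001
```

Request:
send_rows --pt "0 0 0 0.003 0" --pt "0 0 0 0.002 0" --pt "0 0 0 0 0"

```text
clock: 25.25
position: [0.504, 0.0672, 0.0557]
ee_rot: [-0.0, 0.974, -0.228, 0.001]
contact_force: [-5.9, -0.8, 24.5]
width: -0.0002
```

Request:
send_rows --pt "0 0 0 0 0" --pt "0 0 0 -0.005 0" --pt "0 0 0 -0.02 0" --pt "0 0 0 -0.05 0" --pt "0 0 0 -0.06 0" --pt "0 0 0 -0.02 0" --pt "0 0 0 0 0"

```text
clock: 26.12
position: [0.5043, 0.0673, 0.209]
ee_rot: [-0.0, 0.974, -0.228, 0.002]
contact_force: [0.3, -0.3, -0.3]
width: 0.0
```

Request:
send_rows --pt "0 -0.04 0.03 0 0" --pt "0 -0.04 0.03 0 0" --pt "0 -0.04 0.03 0 0" --pt "0 -0.04 0.03 0 0" --pt "0 0 0 0 0" --pt "0 0 0 0 0"

```text
clock: 26.88
position: [0.3069, 0.031, 0.207]
ee_rot: [-0.0, 0.974, -0.229, -0.0]
contact_force: [0.9, 0.6, -0.2]
width: 0.0
```

Run:
```python
from meas import *
s=manip.get_state(); print(s["clock"],s["position"],s["contact_force"])
for n in("top","scene"):
    im=manip.get_image(n)[:,:,::-1]; cv2.imwrite(f"pics/{n}12.png",im)
a=cv2.imread("pics/scene12.png");b=cv2.imread("pics/top12.png")
cv2.imwrite("pics/v12.png",np.vstack([np.hstack([cv2.resize(a[110:230,270:390],(400,400),interpolation=2),cv2.resize(b[170:270,220:320],(400,400),interpolation=2)]),np.hstack([cv2.resize(x[:,:320*2],(400,200)) for x in(a,b)])]))
```

```text
26.875 [0.30691386 0.03099355 0.20699449] [ 0.93710781  0.61675656 -0.1919723 ]
```

View pics/v12.png

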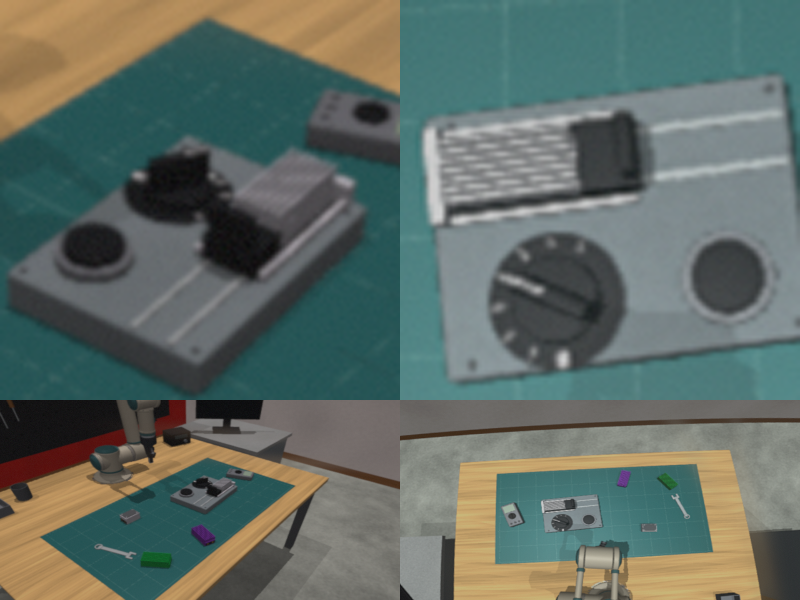

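The last pictures show the module against the end stop with the block against it, the dial at click 4 and the button up. The bystanders look untouched and the arm is clear, so I'm handing in.

```bash
python3 -c "
from rig import manip
print(manip.sign_off())"
```

```text
the job is handed in; nothing more can be done
None
```

The job is done in the order asked and handed in at about 27 s of the 62 s allowed; no verdict was reported.

- **Module:** I put the grey finned module in the cradle with its brass terminals towards the contact block. I confirmed the terminals in a close-up once it was lifted. Pushing the block from behind slid the module until it stopped moving at about 13 N. My last pictures show no gap at the end stop.
- **Dial:** It started at click 2. I turned it anticlockwise until the moment rose to about 1.4 N m, which I took as the stop. I then turned it 120° clockwise and let go. The picture shows the pointer over the fourth thin mark, at the angle expected for click 4.
- **Start button:** I pressed it about 8 mm, down to a hard stop at 24.5 N. In the last picture it is up again, judged by eye only.
- **Bystanders:** The plain module, meter and wrench look undisturbed, as do the green and purple look-alikes. The arm was clear, with wrist force at the noise level.

**Small disagreements:** The two cameras differed by up to about 6 mm on the module's starting position. The dial axis turned out about 2 mm from where I had worked it out, and I corrected that while gripping it. Neither affected the result.

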